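# Spring the two whetstones into the matching bays of their divided rack

## Task

Put both whetstones back in the divided bamboo rack, the long stone in the long bay and the short stone in the short bay, same side up as they lie now. Each bay is held by a keeper lip at its outer end and a hooded sprung jaw at its inner end: a stone goes in by tipping one end under the jaw's hood, pushing the jaw back, lowering the other end and letting the spring carry it home. Both must end up lying flat on the bay floors, tucked under the keeper lip and held tight by the jaw; leave the other kitchen things where they stand.

Things in the scene. Friction and masses are not known exactly. Their poses are not given: they have to be found in the camera images.
- stone_rack: Low bamboo rack fixed to the worktop, 331 mm long (its y axis) x 80 mm wide (x). Origin: centre of its underside. Long bay on the +y side, short bay on the -y side, both on the centre line; between them a dark steel spring housing, 50 mm high, y -42 to +8 mm. Bay floors 6 mm, side walls 15 mm above the worktop. With its jaw at rest, a bay cannot take a stone lowered flat.
- long_bay (a point): Point on the long bay's floor where the centre of the long stone's underside lies when home (y = +87.5 mm on the rack); axes as the rack's. Bay 59 mm wide; the keeper lip is towards +y, the jaw towards -y.
- short_bay (a point): Point on the short bay's floor where the centre of the short stone's underside lies when home (y = -105 mm on the rack); axes as the rack's. Bay 49 mm wide; the keeper lip is towards -y, the jaw towards +y.
- long_lip (a point): Steel keeper lip at the long bay's outer end: this point is at bay floor height below it, on the inner face of the 8 mm thick end wall (the stone's end rests on this face when home). The lip overhangs the bay by 6 mm; its underside is 36 mm and its top 40 mm above the bay floor.
- short_lip (a point): Steel keeper lip at the short bay's outer end: this point is at bay floor height below it, on the inner face of the 8 mm thick end wall (the stone's end rests on this face when home). The lip overhangs the bay by 6 mm; its underside is 36 mm and its top 40 mm above the bay floor.
- long_jaw_face (a point): Middle of the long bay's aluminium jaw's pushing face, at bay floor height; moves with the jaw. The jaw's hood overhangs the bay by 7 mm in front of this face; underside 36 mm, top 40 mm above the bay floor.
- short_jaw_face (a point): Middle of the short bay's aluminium jaw's pushing face, at bay floor height; moves with the jaw. The jaw's hood overhangs the bay by 7 mm in front of this face; underside 36 mm, top 40 mm above the bay floor.
- long_stone: Long whetstone, a rigid rectangular block 140 mm long (its y axis) x 54 mm wide (x) x 32 mm thick (z), terracotta red on top, dark grey below; it lies flat on the worktop. Origin: centre of its underside. 0.15 to 0.45 kg. Either end may go first.
- short_stone: Short whetstone, a rigid rectangular block 105 mm long (its y axis) x 44 mm wide (x) x 32 mm thick (z), cream on top, blue-grey below; it lies flat on the worktop. Origin: centre of its underside. 0.15 to 0.45 kg. Either end may go first.
- long_jaw (a joint): Sprung jaw of the long bay. 0 = at rest, its face 4 mm nearer to the lip's end wall than the stone is long; grows as the jaw is pushed towards the rack's middle, to 0.024 m at its stop. The spring needs 6 N to start, 7 N at 0.004, 13 N at 0.024, and always returns the jaw.
- short_jaw (a joint): Sprung jaw of the short bay. 0 = at rest, its face 4 mm nearer to the lip's end wall than the stone is long; grows as the jaw is pushed towards the rack's middle, to 0.024 m at its stop. The spring needs 6 N to start, 7 N at 0.004, 13 N at 0.024, and always returns the jaw.
- egg_timer: A bystander: red and white kitchen timer, 64 mm wide, 62 mm tall, right behind the rack. Origin: centre of its underside.
- spice_jar_0: A bystander: spice jar with a red cap, 45 mm wide, 106 mm tall, the left of two behind the timer. Origin: centre of its underside.
- spice_jar_1: A bystander: spice jar with a red cap, 45 mm wide, 106 mm tall, the right of two behind the timer. Origin: centre of its underside.
- vinegar_bottle: A bystander: clear bottle with a green cap, 62 mm wide, 236 mm tall, behind the spice jars. Origin: centre of its underside.
- capsule_0: A bystander: orange coffee capsule, 37 mm wide, 28 mm tall, close to the dish rack on the left. Origin: centre of its underside.
- capsule_3: A bystander: crimson coffee capsule, 37 mm wide, 28 mm tall, close to the dish rack at the far left. Origin: centre of its underside.
- honey_jar: A bystander: hexagonal honey jar with a red lid, 62 mm wide, 86 mm tall, at the far right. Origin: centre of its underside.

How it is judged:
By the outcome, as a careful person would: the job done as asked, in the order asked, and still so for the second after the job is handed in, with the robot touching nothing.
It also fails if it takes over 64 s, if anything falls off the work surface, if the arm or the gripper's body presses on something with over 40 N, if the wrist force passes 120 N, or if a joint passes its speed limit or range.

## Robot

A 7-joint arm with a two-finger parallel gripper is mounted at the origin on a cart in front of the work surface, level with it; the furniture and walls round the work are solid. World frame = base frame: x ahead of the robot, y to its left, z up, the work surface at z = 0. Lengths are in m, angles in rad, forces in N, time in s.
With the tool pointing down it reaches from about 0.4 to 0.875 m from the base axis. Payload 19.3 kg.
Tool frame: the origin (TCP) lies between the finger pads; the fingertips stand 11 mm ahead of it and the grasp point (between the pads) lies 8 mm behind it; z points along the fingers, y is the line along which they close (so a half turn about z gives the same grasp; the last joint's range is limited). The gripper opens to 85 mm and grips with 20 to 120 N. Pads are 22 mm wide; open, the fingers measure 114 mm over their backs; the gripper's body (76 mm by 85 mm) begins 54 mm behind the grasp point. The pads swing forward as they close: fully open they stand 13 mm farther back than shut.
Start: joints at [-1.4, 0.521, -0.036, 1.599, 0.021, 1.021, -0.113], TCP at [0.149, 0.607, 0.242] pointing down, gripper open.
Joint ranges: [-2.91, 2.91], [-0.3, 2.13], [-1.5, 1.42], [0.17, 2.43], [-1.26, 4.41], [0.16, 1.93], [-2.52, 2.52]. Speed limits (rad/s): [1.89, 1.89, 2.39, 2.39, 3.01, 3.01, 3.01].

## Interface

Orientations are given as a unit quaternion [x, y, z, w].
In Python, from cell import env gives the robot as it stands.
- The arm moves only by the tool shift_gripper, called after "Emit:" in YAML: its name, and indented under it one key for each argument. Schema: {"type":"object","properties":{"offsets":{"type":"object","properties":{"ticks":{"type":"array","items":{"type":"array","items":{"type":"number"},"minItems":6,"maxItems":6},"minItems":1,"maxItems":12}},"additionalProperties":false,"required":["ticks"]},"aperture":{"type":"number"},"clamp_n":{"type":"number"},"only":{"type":"string"},"quiet":{"type":"boolean"},"lines":{"type":"string"}},"required":["offsets"],"additionalProperties":false}. offsets is an object whose key "ticks" holds a list of rows, 1 to 12 of them, each of 6 numbers: dx, dy, dz in parts of the range, where 1.0 means 75 cm, then a rotation vector rx, ry, rz in normalised numbers (1 is 4 rad); each row is the pose to reach, as a shift and turn from the pose commanded when the call began, along the tool's axes at that moment; what a row does not reach only later rows make up. A row lasts 1/8 s, in which the tool goes at most 0.0625 m and 0.188 rad, less where a joint would pass 70% of its speed; a pose out of reach is approached as far as the arm can. aperture is the opening from 0.0 (shut) to 1.0 (fully open), set as the call begins (left out keeps the last). The fingers move at their own pace and stop on an object; clamp_n is the grip in N (left out, the last holds). Time passes only in rows, so rows that do not move let the fingers close. The tool returns the time, the measured TCP pose, the force, the opening and the grip force at its end. only (a regular expression) keeps the lines of the reply that match it, lines (a string "A,B") keeps lines A to B, and quiet returns only ok. No shift or turn number may pass 1 either way. Input that does not fit is refused with a message, and nothing moves.
- env.observe(): the state, without advancing time (a new reading comes with each control period).
- env.read_camera(name): name is "scene" or "top" or "wrist"; returns the picture (400x640x3 uint8, red, green, blue); there is no depth.
- env.camera_model(name): a dict with "mtx" (3x3 intrinsics, pixels), "distortion" ([k1, k2, p1, p2, k3] as OpenCV has them; the pictures are not rectified), "rvec" (rotation vector, rad) and "tvec" (3), from world to camera coordinates, as OpenCV has them. Camera axes: x right, y down, z forward; pixel columns grow to the right and rows downward; lengths in m; the calibration is good to about 2 mm. A picture is of the moment at which its call begins: read the wrist's pose just before it. camera_model takes no time and is no camera call; for the wrist camera it gives the pose at the moment of the call.
- env.job_done(): hands the job in; it is judged then, once.
The state is a dict: "t": time; "joint_pos": joint angles; "qvel": joint speeds; "joint_efforts": joint torques, N m; "eef_pos": TCP position; "tool_rot": TCP orientation; "ft_force": force on the tool from outside, world axes, zero at the start; "ft_torque": the same for the moment, N m; "opening": opening from 0.0 (shut) to 1.0 (fully open); "grip_force": force on a finger pad.
Only numpy, scipy, OpenCV 4.12 (cv2) and the standard library are available. Lean on these libraries where they do the work, as an engineer would, in place of code of your own. Each camera call takes 0.05 s, during which the arm holds its last target. There are 200 camera calls.

## Working session

There is one attempt and no reset: what is moved stays moved. The work goes in short steps, Python scripts to look and compute and a tool call to move; the robot and the scene stay as the last step left them, time stands still between calls to the robot, and variables do not carry over. Pictures are saved under pics/ and viewed, at most 10 in all, crops included, and the job is handed in when it is done.

```bash
ls; mkdir -p pics; python3 - <<'E'
from cell import env
import cv2, numpy as np
np.set_printoptions(precision=4,suppress=True)
s=env.observe(); print(s)
for n in("scene","top"):
    im=env.read_camera(n); cv2.imwrite(f"pics/{n}0.png",im[:,:,::-1]); m=env.camera_model(n); print(n,m)
E
```

```text
cell.py
pics
{'t': 0.0, 'joint_pos': array([-1.4002,  0.522 , -0.0363,  1.6   ,  0.0212,  1.0211, -0.1128]), 'qvel': array([ 0.0015, -0.0003,  0.0005,  0.0005, -0.0015,  0.0026,  0.0003]), 'joint_efforts': array([ -0.0043, -92.7151,   1.9783, -36.9937,   0.0178,   0.0081,
        -0.    ]), 'eef_pos': array([0.149 , 0.6066, 0.2417]), 'tool_rot': array([ 0.1201,  0.9928, -0.0006, -0.    ]), 'ft_force': array([-0.7886, -1.2941, -0.2379]), 'ft_torque': array([-0.007 ,  0.0306,  0.0211]), 'grip_force': 0.0, 'opening': 0.9966112261369716}
scene {'mtx': array([[433.5949,   0.    , 326.1534],
       [  0.    , 433.5949, 199.8591],
       [  0.    ,   0.    ,   1.    ]]), 'distortion': array([-0.0092,  0.    ,  0.    ,  0.    ,  0.    ]), 'rvec': array([ 2.0781, -0.804 ,  0.4437]), 'tvec': array([-0.4934,  0.2182,  1.1219])}
top {'mtx': array([[439.686 ,   0.    , 329.5012],
       [  0.    , 439.686 , 194.4149],
       [  0.    ,   0.    ,   1.    ]]), 'distortion': array([-0.0652,  0.    ,  0.    ,  0.    ,  0.    ]), 'rvec': array([ 2.2573, -1.5738,  0.3546]), 'tvec': array([-0.2533,  0.5217,  1.3581])}
```

View pics/scene0.png

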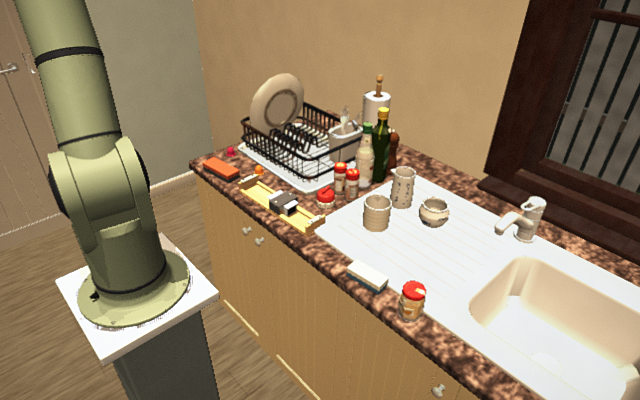

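View pics/top0.png

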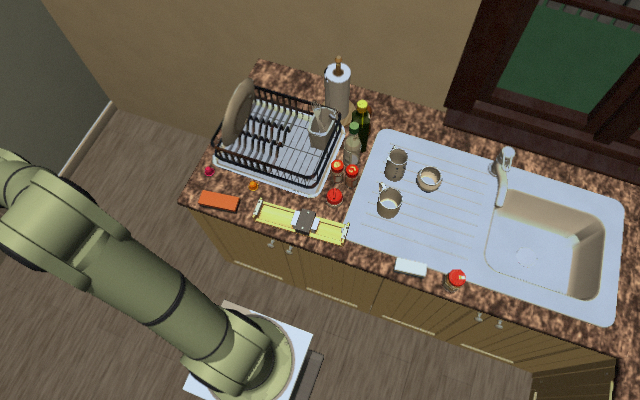

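The scene picture shows the red long stone at about (222,168), the yellow rack at (283,203) with its dark housing, and the cream short stone at (368,275). In the top picture they are at (219,202), (302,222) with the housing at (305,220), and (411,267). The housing sits right of the rack's centre, so rack −y is on the right.

```bash
cat > h.py <<'E'
from cell import env
import cv2, numpy as np
from scipy.spatial.transform import Rotation as R
np.set_printoptions(precision=4,suppress=True)
def rays(px,m):
    u=cv2.undistortPoints(np.float64(px).reshape(-1,1,2),m["mtx"],m["distortion"]).reshape(-1,2)
    Rm=cv2.Rodrigues(m["rvec"])[0]; d=np.c_[u,np.ones(len(u))]@Rm
    return -Rm.T@m["tvec"],d
def onplane(px,m,z):
    c,d=rays(px,m); return c+d*((z-c[2])/d[:,2])[:,None]
def proj(P,m): return cv2.projectPoints(np.float64(P),m["rvec"],m["tvec"],m["mtx"],m["distortion"])[0].reshape(-1,2)
def tri(p1,m1,p2,m2):
    (c1,d1),(c2,d2)=rays(p1,m1),rays(p2,m2); out=[]
    for a,b in zip(d1,d2):
        k=np.linalg.lstsq(np.c_[a,-b],c2-c1,rcond=None)[0]; out.append((c1+k[0]*a+c2+k[1]*b)/2)
    return np.array(out)
def mask(im,name):
    h=cv2.cvtColor(im,cv2.COLOR_RGB2HSV); H,S,V=[h[...,i].astype(int) for i in range(3)]
    if name=="red": k=((H<12)|(H>175))&(S>140)&(V>120)
    if name=="yel": k=(H>18)&(H<34)&(S>80)&(V>130)
    if name=="cream": k=(H<45)&(S<90)&(V>165)
    return k.astype(np.uint8)*255
def blob(k,near,rad=60):
    w=np.zeros_like(k); cv2.circle(w,near,rad,255,-1); k=k&w
    c=max(cv2.findContours(k,cv2.RETR_EXTERNAL,cv2.CHAIN_APPROX_NONE)[0],key=cv2.contourArea)
    return c.reshape(-1,2)
def rect(P):  # centre, (long, short), yaw of long axis
    (c,(w,h),a)=cv2.minAreaRect(np.float32(P[:,:2]*1000))
    if w<h: w,h,a=h,w,a+90
    return np.array(c)/1000,(w,h),np.deg2rad((a+90)%180-90)
E
python3 - <<'E'
from h import *
for n,pts in(("top",dict(red=(219,202),yel=(302,222),cream=(411,266))),("scene",dict(red=(222,168),yel=(283,203),cream=(368,272)))):
    im=cv2.imread(f"pics/{n}0.png")[:,:,::-1]; m=env.camera_model(n)
    for k,p in pts.items():
        c=blob(mask(im,k),p,{'red':26,'yel':60,'cream':26}[k]); P=onplane(c,m,.015 if k=="yel" else .032)
        print(n,k,len(c),*rect(P))
m=env.camera_model("wrist"); print(m, *rays([[320,200]],m))
E
```

```text
top red 98 [0.4589 0.3236] (141.04067993164062, 54.877098083496094) -1.4302508964536502
top yel 120 [0.4523 0.1009] (140.70635986328125, 39.374149322509766) 1.483371006636157
top cream 1 [ 0.4374 -0.3819] (0.0, 0.0) 0.0
scene red 88 [0.4499 0.3113] (160.17379760742188, 71.33160400390625) -1.4218149009371472
scene yel 99 [ 0.4871 -0.0835] (117.65242004394531, 82.97513580322266) -1.518019002895386
scene cream 109 [ 0.4554 -0.3832] (135.7256317138672, 47.76396560668945) -1.4491632017767935
{'mtx': array([[292.4041,   0.    , 323.6728],
       [  0.    , 292.4041, 199.7464],
       [  0.    ,   0.    ,   1.    ]]), 'distortion': array([-0.0532,  0.    ,  0.    ,  0.    ,  0.    ]), 'rvec': array([-2.2693, -1.7794, -0.2783]), 'tvec': array([-0.6256, -0.0408,  0.3793])} [0.0744 0.6261 0.3733] [[ 0.2947 -0.0857 -0.9518]]
```

```bash
cat >> h.py <<'E'
def grot(yaw,tilt=0):  # tool y along bearing yaw, z down; tilt>0 leans the tool's back towards -x tool (rack -y)
    return R.from_euler("z",yaw)*R.from_matrix(np.array([[0,1,0],[1,0,0],[0,0,-1]]).T)*R.from_euler("y",tilt)
def goal(p,r):
    s=env.observe(); r0=R.from_quat(s["tool_rot"])
    d=r0.inv().apply(np.array(p)-s["eef_pos"]); w=(r0.inv()*r).as_rotvec()
    n=max(np.linalg.norm(d)/.0625,np.linalg.norm(w)/.188)
    print("row",np.r_[d,w].round(4).tolist(),"n>=%.1f"%n)
E
python3 -c "
from h import *
print(grot(0).as_matrix()); print(grot(0,.3).apply([0,0,-1]))
goal([.45,.2,.26],grot(.14))"
```

```text
[[ 0.  1.  0.]
 [ 1.  0.  0.]
 [ 0.  0. -1.]]
[ 0.     -0.2955  0.9553]
row [-0.3893, -0.3232, -0.0178, -0.0008, 0.0007, 1.19] n>=8.1
```

Units first: shifts go in shares of 75 cm and turns go in shares of 4 rad. So -0.389 m / 0.75 = -0.5187, -0.323 m / 0.75 = -0.4307, 1.19 rad / 4 = 0.2975.

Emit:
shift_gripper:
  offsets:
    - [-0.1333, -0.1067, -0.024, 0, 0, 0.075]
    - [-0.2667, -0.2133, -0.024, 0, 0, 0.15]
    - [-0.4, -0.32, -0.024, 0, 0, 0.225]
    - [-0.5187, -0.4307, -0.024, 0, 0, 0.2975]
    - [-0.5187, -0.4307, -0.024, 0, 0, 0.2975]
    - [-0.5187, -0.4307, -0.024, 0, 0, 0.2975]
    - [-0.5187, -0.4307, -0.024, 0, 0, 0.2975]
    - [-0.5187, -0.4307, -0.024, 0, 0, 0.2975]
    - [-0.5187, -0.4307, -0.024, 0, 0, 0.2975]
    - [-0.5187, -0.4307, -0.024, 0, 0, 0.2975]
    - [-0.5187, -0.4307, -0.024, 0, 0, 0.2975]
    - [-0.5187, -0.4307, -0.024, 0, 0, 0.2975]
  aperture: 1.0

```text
refused: offsets: the value is not of type 'object' (schema: type "object"). Nothing was moved.
```

The error is about the shape of the input: an object with the rows under "ticks". Fixing that and sending the same move.

Emit:
shift_gripper:
  offsets: {"ticks": [[-0.1333, -0.1067, -0.024, 0, 0, 0.075], [-0.2667, -0.2133, -0.024, 0, 0, 0.15], [-0.4, -0.32, -0.024, 0, 0, 0.225], [-0.5187, -0.4307, -0.024, 0, 0, 0.2975], [-0.5187, -0.4307, -0.024, 0, 0, 0.2975], [-0.5187, -0.4307, -0.024, 0, 0, 0.2975], [-0.5187, -0.4307, -0.024, 0, 0, 0.2975], [-0.5187, -0.4307, -0.024, 0, 0, 0.2975], [-0.5187, -0.4307, -0.024, 0, 0, 0.2975], [-0.5187, -0.4307, -0.024, 0, 0, 0.2975], [-0.5187, -0.4307, -0.024, 0, 0, 0.2975], [-0.5187, -0.4307, -0.024, 0, 0, 0.2975]]}
  aperture: 1.0

```text
t: 1.6
eef_pos: [0.4493, 0.2015, 0.2602]
tool_rot: [0.655, 0.755, -0.0, -0.0]
ft_force: [0.7, -0.4, 0.3]
opening: 0.997
grip_force: 0.0
```

```bash
python3 - <<'E'
from h import *
import pickle
m=env.camera_model("wrist"); im=env.read_camera("wrist"); cv2.imwrite("pics/w1.png",im[:,:,::-1]); pickle.dump(m,open("w1.pkl","wb"))
s=env.observe(); print(s["joint_pos"],s["eef_pos"],s["ft_force"],s["t"])
E
```

```text
[-0.844   0.3052  0.3794  1.9349 -0.1397  0.9269 -0.2547] [0.4493 0.2013 0.2602] [0.8176 0.2871 0.1518] 1.65
```

View pics/w1.png

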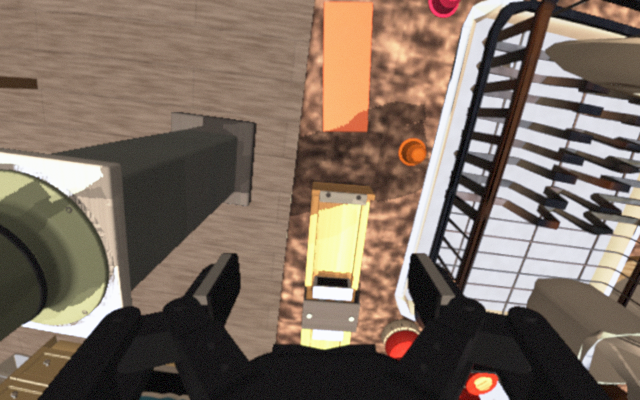

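The wrist picture shows the long stone's red top (323–371 × 2–130), the rack's long-bay end with lip at (343,190), the housing and jaw at about (330,300), and the capsules and dish rack to the right. I'll take a second view nearer the rack for heights and rack edges.

Converted, -0.1 m / 0.75 = -0.1333, 0.03 m / 0.75 = 0.04, -0.14 rad / 4 = -0.035.

Emit:
shift_gripper:
  offsets: {"ticks": [[-0.0667, 0.0133, 0.04, 0, 0, -0.025], [-0.1333, 0.02, 0.08, 0, 0, -0.035], [-0.1333, 0.02, 0.08, 0, 0, -0.035], [-0.1333, 0.02, 0.08, 0, 0, -0.035]]}

```text
t: 2.15
eef_pos: [0.4786, 0.1041, 0.2004]
tool_rot: [0.602, 0.799, 0.0, -0.0]
ft_force: [-0.4, 0.4, -0.6]
opening: 1.0
grip_force: 0.0
```

```bash
python3 - <<'E'
from h import *
import pickle
m=env.camera_model("wrist"); im=env.read_camera("wrist"); cv2.imwrite("pics/w2.png",im[:,:,::-1]); pickle.dump(m,open("w2.pkl","wb"))
cv2.imwrite("pics/w2z.png",cv2.resize(im[0:400,230:430,::-1],None,fx=3,fy=3,interpolation=cv2.INTER_CUBIC)[:1200:1][300:900])
cv2.imwrite("pics/w2y.png",cv2.resize(im[100:300,190:450,::-1],(780,600),interpolation=cv2.INTER_CUBIC))
E
```

```text
(no output)
```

View pics/w2y.png

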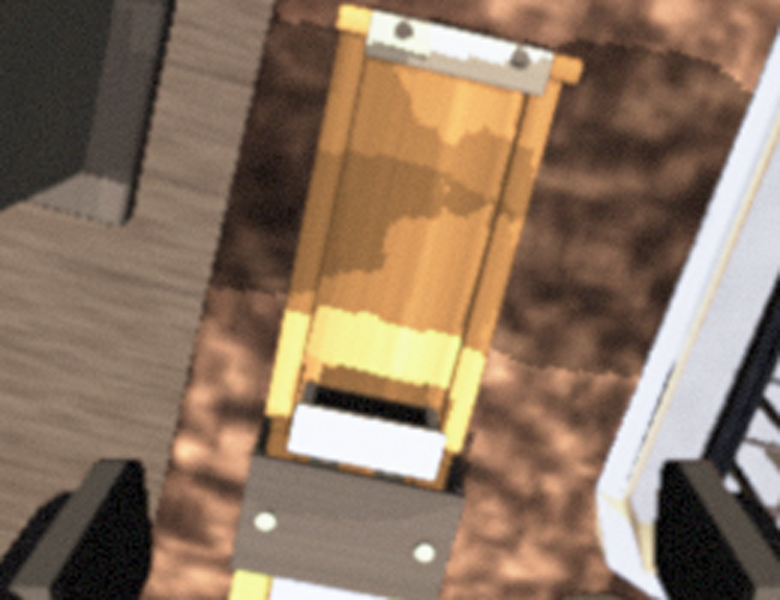

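The zoomed second view shows the rack's long half: lip plate corners at crop (372,12), (555,52), (545,95), (367,57), outer wall edges running (345,30)→(268,412) and (562,80)→(455,450), jaw hood at (365,435), and housing front edge (258,458)–(465,492).

```bash
python3 - <<'E'
from h import *
import pickle
w1,w2=[pickle.load(open(f"w{i}.pkl","rb")) for i in(1,2)]
i1,i2=[cv2.imread(f"pics/w{i}.png")[:,:,::-1] for i in(1,2)]
cv2.imwrite("pics/w1y.png",cv2.resize(i1[170:350,260:430,::-1],None,fx=3.3,fy=3.3,interpolation=cv2.INTER_CUBIC))
c=blob(mask(i1,"red"),(347,66),75); print("red box",c.min(0),c.max(0)); print("stone z.032",*rect(onplane(c,w1,.032)))
t=cv2.imread("pics/top0.png")[:,:,::-1]; ct=blob(mask(t,"red"),(219,202),26); mt=env.camera_model("top")
cs=blob(mask(cv2.imread("pics/scene0.png")[:,:,::-1],"red"),(222,168),26)
cen=lambda c: np.array(cv2.minAreaRect(c.astype(np.float32))[0])
print("tri w1/top",tri([cen(c)],w1,[cen(ct)],mt))
# rack edges in w2
im=i2.astype(int); wood=((im[...,0]-im[...,2]>75)&(im[...,0]>120)).astype(np.uint8)*255
k=blob(wood,(320,175),75); M=np.zeros_like(wood); cv2.drawContours(M,[k.reshape(-1,1,2)],-1,255,-1)
L,Rr=[],[]
for r in range(128,235,3):
    x=np.where(M[r]>0)[0]
    if len(x): L.append((x[0],r)); Rr.append((x[-1]+1,r))
for n,e in(("L",L),("R",Rr)):
    P=onplane(e,w2,.015); v=cv2.fitLine(np.float32(P[:,:2]),cv2.DIST_HUBER,0,1e-4,1e-4).ravel(); v[:2]*=np.sign(v[1]); print(n,v, "yaw",np.arctan2(-v[0],v[1]), "x at y=.1",v[2]+(.1-v[3])*v[0]/v[1])
f=lambda p:np.array(p)/3.+[190,100]
for n,p,z in(("lip outer",[(372,12),(555,52)],.046),("lip tip",[(367,57),(545,95)],.046),("housing front",[(258,458),(465,492)],.05),("hood tip",[(303,402),(445,434)],.046)):
    P=onplane(f(p),w2,z); print(n,P.ravel(),"len",np.linalg.norm(P[1]-P[0]))
E
```

```text
red box [322  47] [371 131]
stone z.032 [0.4626 0.3014] (93.16255950927734, 55.39925003051758) -1.4305351889000162
tri w1/top [[0.4546 0.3057 0.0633]]
L [-0.0455  0.999   0.4442  0.0926] yaw 0.045501783 x at y=.1 0.44385502
R [-0.0653  0.9979  0.523   0.1086] yaw 0.06534095 x at y=.1 0.52360946
lip outer [0.4491 0.1798 0.046  0.5078 0.1842 0.046 ] len 0.0588805274954711
lip tip [0.4513 0.1662 0.046  0.5091 0.1707 0.046 ] len 0.0579857892039622
housing front [0.4506 0.0215 0.05   0.5262 0.0289 0.05  ] len 0.07596415903766912
hood tip [0.4608 0.0455 0.046  0.5131 0.0474 0.046 ] len 0.05229850000135403
```

View pics/w1y.png

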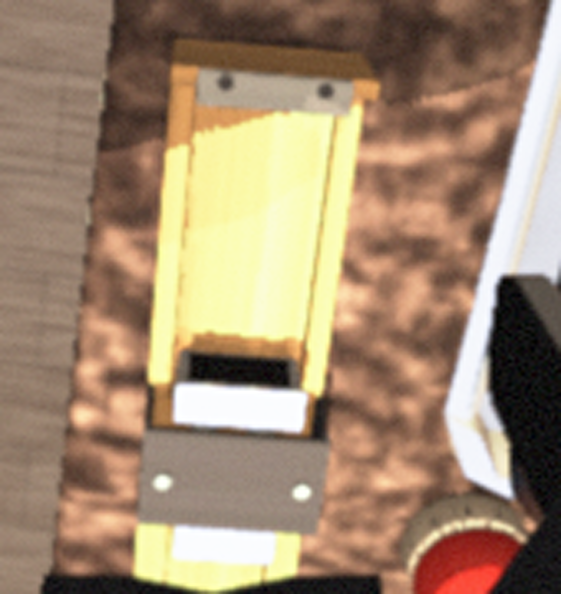

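In the w1 crop the lip plate spans (198,70)–(353,115), the jaw hood (175,382)–(307,430) and the housing (145,430)–(325,530). Rack fits give yaw ≈ 0.063 and origin ≈ (0.489, 0.017), and the lip-to-housing distance matches. Next I'll redo the stone with a wider hue band and check heights by triangulation.

```bash
sed -i 's/(H<12)|(H>175))&(S>140)&(V>120)/(H<17)|(H>175))\&(S>110)\&(V>120)/' h.py; python3 - <<'E'
from h import *
import pickle
w1,w2=[pickle.load(open(f"w{i}.pkl","rb")) for i in(1,2)]
i1=cv2.imread("pics/w1.png")[:,:,::-1]
k=mask(i1,"red"); k[:, :312]=0; k[:,382:]=0; k[150:]=0; k=cv2.morphologyEx(k,cv2.MORPH_OPEN,np.ones((5,5)))
c=blob(k,(347,66),90); print("red box",c.min(0),c.max(0)); print("stone z.032",*rect(onplane(c,w1,.032)))
q=cv2.boxPoints(cv2.minAreaRect(c.astype(np.float32))); print(q)
t=cv2.imread("pics/top0.png")[:,:,::-1]; ct=blob(mask(t,"red"),(219,202),26); mt=env.camera_model("top")
cen=lambda c: np.array(cv2.minAreaRect(c.astype(np.float32))[0])
print("tri w1/top",tri([cen(c)],w1,[cen(ct)],mt))
f1=lambda p:np.array(p)/3.3+[260,170]; f=lambda p:np.array(p)/3.+[190,100]
print("lip tri, hood tri, housing\n",tri(f1([(195,100),(350,113),(175,382),(307,392),(147,430),(326,440)]),w1,f([(367,57),(545,95),(303,402),(445,434),(258,458),(465,492)]),w2))
E
```

```text
red box [322   0] [373 132]
stone z.032 [0.4598 0.3242] (141.52862548828125, 56.26417541503906) -1.4304869024605018
[[322.   0.]
 [373.   0.]
 [373. 132.]
 [322. 132.]]
tri w1/top [[0.4612 0.3278 0.0264]]
lip tri, hood tri, housing
 [[0.4505 0.1657 0.037 ]
 [0.5095 0.1705 0.0424]
 [0.4596 0.0453 0.0462]
 [0.5137 0.0469 0.045 ]
 [0.45   0.0181 0.0442]
 [0.5243 0.0318 0.0555]]
```

```bash
python3 -c "
from h import *
goal([.4597,.324,.11],grot(.14))"
```

```text
row [0.2159, 0.0426, 0.0907, 0.0005, -0.0004, 0.141] n>=3.8
```

Converted, 0.216 m / 0.75 = 0.288, 0.178 m / 0.75 = 0.2373, 0.141 rad / 4 = 0.0353.

Emit:
shift_gripper:
  offsets: {"ticks": [[0.072, 0.0147, 0.0267, 0, 0, 0.01], [0.1467, 0.0293, 0.0533, 0, 0, 0.02], [0.216, 0.0427, 0.0867, 0, 0, 0.03], [0.288, 0.0573, 0.1213, 0, 0, 0.0353], [0.288, 0.0573, 0.1213, 0, 0, 0.0353], [0.288, 0.0573, 0.1747, 0, 0, 0.0353], [0.288, 0.0573, 0.2147, 0, 0, 0.0353], [0.288, 0.0573, 0.2373, 0, 0, 0.0353], [0.288, 0.0573, 0.2373, 0, 0, 0.0353], [0.288, 0.0573, 0.2373, 0, 0, 0.0353]]}
  aperture: 1.0
  clamp_n: 100

```text
t: 3.45
eef_pos: [0.4607, 0.3235, 0.0234]
tool_rot: [0.656, 0.755, 0.001, 0.0]
ft_force: [-0.2, 0.4, -0.2]
opening: 1.002
grip_force: 0.0
```

```bash
python3 -c "
from h import *
goal([.4597,.324,.023],grot(.14))"
```

```text
row [0.0007, -0.0009, 0.0004, 0.0012, -0.0007, -0.0009] n>=0.0
```

Emit:
shift_gripper:
  offsets: {"ticks": [[0, 0, 0, 0, 0, 0], [0, 0, 0, 0, 0, 0], [0, 0, 0, 0, 0, 0], [0, 0, 0, 0, 0, 0], [0, 0, 0, 0, 0, 0], [0, 0, 0, 0, 0, 0]]}
  aperture: 0.4
  clamp_n: 100

```text
t: 4.2
eef_pos: [0.4603, 0.3233, 0.0235]
tool_rot: [0.656, 0.754, 0.0, -0.0]
ft_force: [-5.6, -2.9, 21.0]
opening: 0.607
grip_force: 103.7
```

Emit:
shift_gripper:
  offsets: {"ticks": [[0, 0, -0.0533, 0, 0, 0], [0, 0, -0.1333, 0, 0, 0], [0, 0, -0.2, 0, 0, 0], [0, 0, -0.2, 0, 0, 0], [0, 0, -0.2, 0, 0, 0]]}

```text
t: 4.82
eef_pos: [0.4598, 0.323, 0.1718]
tool_rot: [0.656, 0.755, -0.0, -0.0]
ft_force: [-0.2, -0.8, -3.5]
opening: 0.604
grip_force: 107.4
```

```bash
python3 - <<'E'
from h import *
s=env.observe(); m=env.camera_model("wrist"); im=env.read_camera("wrist"); cv2.imwrite("pics/w3.png",im[:,:,::-1])
k=cv2.morphologyEx(mask(im,"red"),cv2.MORPH_OPEN,np.ones((5,5)))
n,l,st,ce=cv2.connectedComponentsWithStats(k)
r0=R.from_quat(s["tool_rot"])
for i in range(1,n):
    if st[i,4]>800:
        c=max(cv2.findContours((l==i).astype(np.uint8),0,1)[0],key=cv2.contourArea).reshape(-1,2)
        P=onplane(c,m,s["eef_pos"][2]-.0235+.032); T=r0.inv().apply(P-s["eef_pos"])
        print(st[i],ce[i],T.min(0),T.max(0))
E
```

```text
[  259   126   130   223 25014] [323.6481 230.8761] [-0.0442 -0.0257 -0.0085] [ 0.0711  0.0285 -0.0085]
```

View pics/w3.png

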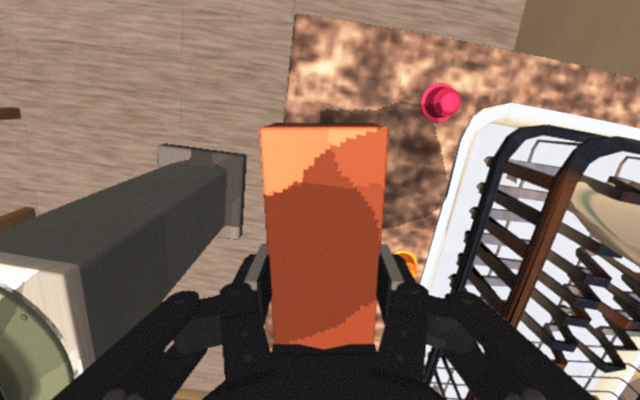

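The wrist picture shows the stone held level and centred on the image column (edges at 259 and 389 at its top end, centre ≈ 324), yet the calibration puts it 1.4 mm off the tool's centre plane. I'll check that bias before inserting it.

```bash
python3 - <<'E'
from h import *
import pickle
s=env.observe(); r0=R.from_quat(s["tool_rot"]); m=env.camera_model("wrist")
c,d=rays([[323.67,199.75],[400,199.75],[323.67,0]],m)
print("cam in tool",r0.inv().apply(c-s["eef_pos"]),"axes",r0.inv().apply(d))
# stone edges along length: tool y of left/right edges at different rows
im=cv2.imread("pics/w3.png")[:,:,::-1]; k=mask(im,"red")
for r in (140,180,220,300,330):
    x=np.where(k[r,230:410]>0)[0]+230; P=onplane([[x[0]-.5,r],[x[-1]+.5,r]],m,s["eef_pos"][2]+.0085)
    T=r0.inv().apply(P-s["eef_pos"]); print(r,x[0],x[-1],T[:,:2].ravel(),T[:,1].mean())
w=pickle.load(open("w2.pkl","rb")); print(rays([[320,200]],w)[0])
E
```

```text
cam in tool [ 0.0787  0.0014 -0.1316] axes [[-0.305   0.0005  0.9524]
 [-0.305   0.2625  0.9522]
 [ 0.3631  0.0008  1.1663]]
140 260 388 [ 0.0654 -0.0253  0.0654  0.0285] 0.00160375758465677
180 262 385 [ 0.0483 -0.0255  0.0483  0.0283] 0.001389660606884023
220 265 382 [ 0.0296 -0.0253  0.0296  0.0281] 0.0013843157815378038
300 272 376 [-0.0135 -0.0247 -0.0135  0.0279] 0.0016229283827872351
330 269 375 [-0.0324 -0.0274 -0.0323  0.0286] 0.0005764421543633675
[0.4583 0.18   0.3319]
```

```bash
cat >> h.py <<'E'
O=np.array([.4876,.0168]); YAW=.063
def ins(face,zB,th,a,h=.0235,sgn=1,dx=0):
    """tool goal: stone's jaw-end top corner at distance face (rack |y|) , bottom corner zB above floor, tilt th; a=TCP from jaw end"""
    B=face+.032*np.sin(th); y=B+a*np.cos(th)-h*np.sin(th); z=.006+zB+a*np.sin(th)+h*np.cos(th)
    u=np.array([-np.sin(YAW),np.cos(YAW)]); v=np.array([np.cos(YAW),np.sin(YAW)])
    p=np.r_[O+u*sgn*y+v*dx,z]; return p,grot(YAW,sgn*th)
E
python3 - <<'E'
from h import *
p,r=ins(.032,.0015,.38,.069); print(p)
goal(p+[0,0,.06],r); goal(p,r)
goal(*ins(.0025,.0015,.38,.069))
E
```

```text
[0.4814 0.1158 0.0549]
row [-0.2079, -0.0071, 0.0565, -0.0159, 0.3807, 0.075] n>=3.4
row [-0.2078, -0.007, 0.1165, -0.0159, 0.3807, 0.075] n>=3.8
row [-0.2373, -0.0092, 0.1165, -0.0159, 0.3807, 0.075] n>=4.2
```

Converted, -0.208 m / 0.75 = -0.2773, -0.2 m / 0.75 = -0.2667, 0.381 rad / 4 = 0.0953.

Emit:
shift_gripper:
  offsets: {"ticks": [[-0.0667, -0.0027, 0.0133, -0.001, 0.025, 0.005], [-0.1333, -0.0053, 0.0333, -0.002, 0.05, 0.01], [-0.2, -0.0067, 0.0533, -0.003, 0.075, 0.015], [-0.2667, -0.0093, 0.0747, -0.004, 0.095, 0.0188], [-0.2773, -0.0093, 0.0747, -0.004, 0.0953, 0.0188], [-0.2773, -0.0093, 0.0747, -0.004, 0.0953, 0.0188], [-0.2773, -0.0093, 0.1013, -0.004, 0.0953, 0.0188], [-0.2773, -0.0093, 0.128, -0.004, 0.0953, 0.0188], [-0.2773, -0.0093, 0.144, -0.004, 0.0953, 0.0188], [-0.2773, -0.0093, 0.1553, -0.004, 0.0953, 0.0188], [-0.2773, -0.0093, 0.1553, -0.004, 0.0953, 0.0188], [-0.2773, -0.0093, 0.1553, -0.004, 0.0953, 0.0188]]}

```text
t: 6.38
eef_pos: [0.4823, 0.1162, 0.0562]
tool_rot: [0.672, 0.716, 0.13, -0.137]
ft_force: [0.7, -0.7, -2.5]
opening: 0.606
grip_force: 107.3
```

```bash
python3 - <<'E'
from h import *
im=env.read_camera("wrist"); cv2.imwrite("pics/w4.png",im[:,:,::-1])
goal(*ins(.032,.0015,.38,.069))
goal(*ins(.0215,.0015,.38,.069))
goal(*ins(.0025,.0015,.38,.069))
E
```

```text
row [-0.0007, -0.001, 0.0012, 0.0021, -0.0012, 0.0007] n>=0.0
row [-0.0105, -0.001, -0.0027, 0.0021, -0.0012, 0.0007] n>=0.2
row [-0.0281, -0.001, -0.0098, 0.0021, -0.0012, 0.0007] n>=0.5
```

View pics/w4.png

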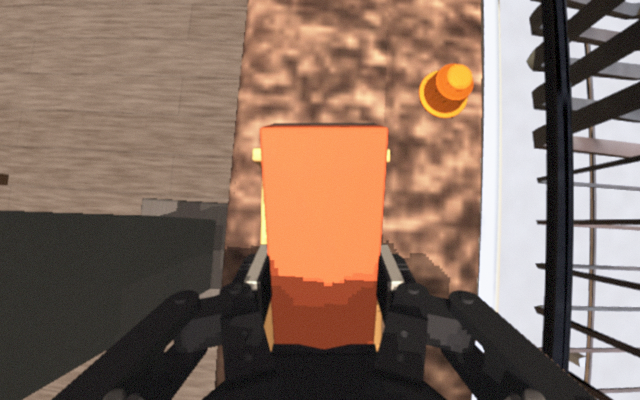

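The picture shows the tilted stone over the bay: stone edges at columns 261 and 387, end-wall tips at 253 and 390. That makes the rack about 1.3 mm to the left, matching the −1 mm correction computed. Now I'll push under the hood.

Converted, -0.0285 m / 0.75 = -0.038, -0.0098 m / 0.75 = -0.0131, -0.001 rad / 4 = -0.0003.

Emit:
shift_gripper:
  offsets: {"ticks": [[0, -0.0016, 0.0007, 0.0005, -0.0003, 0], [-0.0067, -0.0016, -0.0009, 0.0005, -0.0003, 0], [-0.0133, -0.0016, -0.0035, 0.0005, -0.0003, 0], [-0.02, -0.0016, -0.0061, 0.0005, -0.0003, 0], [-0.0267, -0.0016, -0.0088, 0.0005, -0.0003, 0], [-0.032, -0.0016, -0.0109, 0.0005, -0.0003, 0], [-0.038, -0.0016, -0.0131, 0.0005, -0.0003, 0], [-0.038, -0.0016, -0.0131, 0.0005, -0.0003, 0]]}

```text
t: 7.42
eef_pos: [0.4826, 0.087, 0.0547]
tool_rot: [0.672, 0.716, 0.13, -0.139]
ft_force: [-1.1, 11.2, 0.7]
opening: 0.606
grip_force: 107.1
```

```bash
python3 - <<'E'
from h import *
goal(*ins(.0025,.0015,.38,.069))
goal(*ins(.0025,.0015,.19,.069))
goal(*ins(.0025,.0010,.0,.069))
E
```

```text
row [-0.0005, 0.0006, -0.0005, -0.0014, -0.0025, 0.001] n>=0.0
row [-0.0028, 0.0006, 0.0108, -0.0013, -0.1925, 0.0011] n>=1.0
row [-0.008, 0.0006, 0.0228, -0.0012, -0.3825, 0.0013] n>=2.0
```

Converted, 0.0225 m / 0.75 = 0.03, 0.0222 m / 0.75 = 0.0296, -0.382 rad / 4 = -0.0955.

Emit:
shift_gripper:
  offsets: {"ticks": [[-0.0013, 0.0005, 0.0067, 0, -0.0225, 0], [-0.0033, 0.0007, 0.014, 0, -0.0475, 0], [-0.0067, 0.0008, 0.022, 0, -0.0713, 0], [-0.0104, 0.0008, 0.0296, 0, -0.095, 0], [-0.0104, 0.0008, 0.03, 0, -0.0955, 0]]}

```text
t: 8.05
eef_pos: [0.4827, 0.0909, 0.03]
tool_rot: [0.682, 0.731, -0.001, 0.0]
ft_force: [-1.9, 11.1, 0.6]
opening: 0.604
grip_force: 107.8
```

```bash
python3 - <<'E'
from h import *
goal(*ins(.0025,.0010,.0,.069)); goal(*ins(.017,.0005,.0,.069))
E
```

```text
row [-0.0027, 0.0002, -0.0005, -0.0015, 0.0018, 0.0064] n>=0.0
row [0.0118, 0.0003, 0.0, -0.0015, 0.0018, 0.0064] n>=0.2
```

Converted, 0.0115 m / 0.75 = 0.0153, 0.011 m / 0.75 = 0.0147, 0.006 rad / 4 = 0.0015.

Emit:
shift_gripper:
  offsets: {"ticks": [[0.0053, 0.0003, 0, 0, 0.0003, 0.0008], [0.0107, 0.0003, 0, 0, 0.0003, 0.0013], [0.0147, 0.0003, 0, 0, 0.0003, 0.0015], [0.0153, 0.0003, 0, 0, 0.0003, 0.0015], [0.0153, 0.0003, 0, 0, 0.0003, 0.0015]]}

```text
t: 8.68
eef_pos: [0.4829, 0.0997, 0.0305]
tool_rot: [0.686, 0.727, 0.0, -0.0]
ft_force: [0.5, 8.9, -4.6]
opening: 0.603
grip_force: 107.1
```

```bash
python3 - <<'E'
from h import *
goal(*ins(.0175,.0,.0,.069))
E
```

```text
row [0.0035, -0.0005, 0.001, -0.0005, -0.0007, -0.0045] n>=0.1
```

Converted, 0.003 m / 0.75 = 0.004, 0.002 m / 0.75 = 0.0027, -0.004 rad / 4 = -0.001.

Emit:
shift_gripper:
  offsets: {"ticks": [[0.0027, -0.0004, 0.0009, 0, 0, -0.001], [0.004, -0.0004, 0.0012, 0, 0, -0.001], [0.004, -0.0004, 0.0012, 0, 0, -0.001]]}

```text
t: 9.05
eef_pos: [0.4826, 0.1025, 0.0298]
tool_rot: [0.685, 0.729, 0.0, -0.0]
ft_force: [0.0, 8.4, 0.7]
opening: 0.607
grip_force: 107.7
```

Emit:
shift_gripper:
  offsets: {"ticks": [[0, 0, 0, 0, 0, 0], [0, 0, 0, 0, 0, 0], [0, 0, 0, 0, 0, 0], [0, 0, 0, 0, 0, 0]]}
  aperture: 0.76

```text
t: 9.55
eef_pos: [0.4823, 0.1014, 0.0296]
tool_rot: [0.685, 0.728, -0.0, 0.0]
ft_force: [0.3, -0.3, 0.6]
opening: 0.76
grip_force: 0.0
```

Emit:
shift_gripper:
  offsets: {"ticks": [[0, 0, -0.04, 0, 0, 0], [0, 0, -0.1067, 0, 0, 0], [0, 0, -0.1867, 0, 0, 0], [0, 0, -0.2267, 0, 0, 0], [0, 0, -0.2267, 0, 0, 0]]}

```text
t: 10.18
eef_pos: [0.4832, 0.1021, 0.2014]
tool_rot: [0.685, 0.729, 0.001, 0.001]
ft_force: [-0.6, 0.1, -0.4]
opening: 0.76
grip_force: 0.0
```

```bash
python3 - <<'E'
from h import *
import pickle
m=env.camera_model("wrist"); im=env.read_camera("wrist"); cv2.imwrite("pics/w5.png",im[:,:,::-1]); pickle.dump(m,open("w5.pkl","wb"))
E
```

```text
(no output)
```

View pics/w5.png

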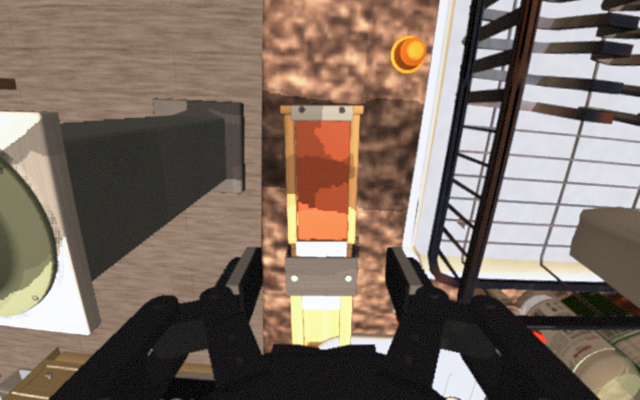

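The picture shows the red stone (296–352 × 120–241) lying between the lip and the jaw hood in the long bay. I'll measure its visible length, which should be about 127 mm if it is home, and locate the short stone coarsely from the top camera.

```bash
python3 - <<'E'
from h import *
import pickle
m=pickle.load(open("w5.pkl","rb")); im=cv2.imread("pics/w5.png")[:,:,::-1]
k=mask(im,"red"); k[:, :294]=0; k[:,354:]=0; k[:119]=0; k[246:]=0
k=cv2.morphologyEx(k,cv2.MORPH_OPEN,np.ones((3,3))); c=blob(k,(324,180),90); c0,wh,a=rect(onplane(c,m,.038)); print(c0,wh,a+np.pi/2)
u=np.array([-np.sin(YAW),np.cos(YAW)]); print("rack y of visible ends", ((onplane(c,m,.038)[:,:2]-O)@u)[[c[:,1].argmax(),c[:,1].argmin()]])
s=env.read_camera("top"); sc=env.read_camera("scene"); cv2.imwrite("pics/top5.png",s[:,:,::-1]); mt=env.camera_model("top"); ms=env.camera_model("scene")
print("short coarse",onplane([[411,267]],mt,.032), onplane([[368,271]],ms,.032), "tri",tri([[411,266]],mt,[[368,271]],ms))
goal([.45,-.31,.25],grot(.1))
E
```

```text
[0.4852 0.1037] (127.86874389648438, 62.51591110229492) 0.06152354855468345
rack y of visible ends [0.0231 0.1509]
short coarse [[ 0.4584 -0.3897  0.032 ]] [[ 0.4609 -0.3891  0.032 ]] tri [[ 0.4617 -0.3887  0.0312]]
row [-0.409, -0.0573, -0.0506, -0.0014, 0.001, -0.0384] n>=6.7
```

Units first: shifts go in shares of 75 cm and turns go in shares of 4 rad. So -0.45 m / 0.75 = -0.6, -0.36 m / 0.75 = -0.48, -0.02 rad / 4 = -0.005.

Emit:
shift_gripper:
  offsets: {"ticks": [[-0.08, -0.0133, -0.04, 0, 0, 0], [-0.16, -0.024, -0.06, 0, 0, 0], [-0.24, -0.0373, -0.06, 0, 0, 0], [-0.32, -0.0493, -0.06, 0, 0, -0.0025], [-0.4, -0.0613, -0.06, 0, 0, -0.005], [-0.48, -0.0733, -0.06, 0, 0, -0.0075], [-0.56, -0.0773, -0.06, 0, 0, -0.0095], [-0.6, -0.08, -0.06, 0, 0, -0.0095], [-0.6, -0.08, -0.06, 0, 0, -0.0095], [-0.6, -0.08, -0.06, 0, 0, -0.0095], [-0.6, -0.08, -0.06, 0, 0, -0.0095]]}
  aperture: 1.0

```text
t: 11.7
eef_pos: [0.4504, -0.3501, 0.2446]
tool_rot: [0.671, 0.742, -0.0, -0.0]
ft_force: [0.2, 0.7, 0.4]
opening: 1.001
grip_force: 0.0
```

```bash
python3 - <<'E'
from h import *
import pickle
s=env.observe(); m=env.camera_model("wrist"); im=env.read_camera("wrist"); cv2.imwrite("pics/w6.png",im[:,:,::-1]); pickle.dump((m,s),open("w6.pkl","wb")); print(s["joint_pos"])
E
```

```text
[ 0.103   0.5103  0.6526  1.7685 -0.3629  0.9865  0.9986]
```

View pics/w6.png

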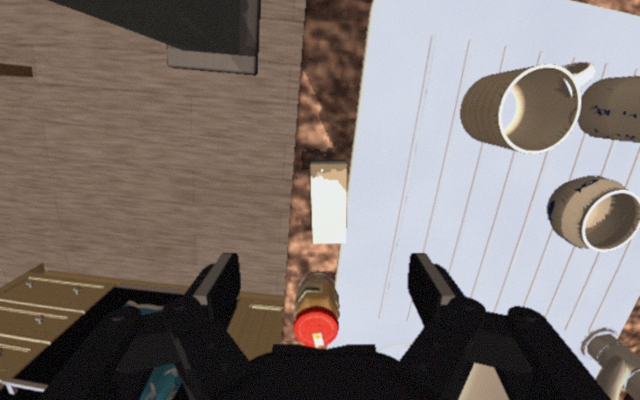

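The picture shows the short stone's top at about 310–347 × 163–243, with its upper end in shadow, tight beside the drainboard edge (col ~350). The honey jar with its red lid is below it, from row 272.

```bash
python3 - <<'E'
from h import *
import pickle
m,s=pickle.load(open("w6.pkl","rb")); im=cv2.imread("pics/w6.png")[:,:,::-1]
print("row210",[tuple(map(int,im[210,c])) for c in list(range(306,315))+list(range(342,354))])
print("col330",[(r,tuple(map(int,im[r,330]))) for r in list(range(156,184))+list(range(238,250))])
E
```

```text
row210 [(179, 133, 107), (168, 127, 101), (149, 111, 89), (127, 91, 74), (103, 76, 58), (143, 134, 119), (221, 224, 208), (237, 241, 236), (234, 238, 234), (237, 240, 236), (235, 238, 234), (238, 241, 236), (227, 229, 223), (199, 191, 179), (200, 199, 207), (211, 215, 227), (211, 216, 229), (210, 216, 229), (209, 217, 229), (207, 213, 228), (212, 219, 230)]
col330 [(156, (40, 24, 23)), (157, (35, 23, 20)), (158, (39, 31, 25)), (159, (43, 40, 38)), (160, (43, 45, 44)), (161, (69, 63, 60)), (162, (91, 80, 65)), (163, (108, 95, 71)), (164, (136, 117, 92)), (165, (152, 128, 101)), (166, (154, 131, 103)), (167, (152, 128, 100)), (168, (153, 129, 99)), (169, (164, 139, 108)), (170, (166, 141, 110)), (171, (173, 146, 114)), (172, (195, 165, 128)), (173, (209, 176, 135)), (174, (209, 178, 139)), (175, (210, 178, 136)), (176, (207, 177, 138)), (177, (209, 177, 137)), (178, (211, 178, 136)), (179, (215, 190, 160)), (180, (228, 227, 220)), (181, (236, 238, 237)), (182, (234, 237, 236)), (183, (235, 238, 236)), (238, (234, 238, 237)), (239, (234, 238, 241)), (240, (235, 238, 240)), (241, (236, 239, 243)), (242, (231, 235, 240)), (243, (214, 200, 190)), (244, (184, 148, 121)), (245, (165, 119, 95)), (246, (155, 111, 85)), (247, (153, 110, 86)), (248, (167, 120, 93)), (249, (182, 133, 105))]
```

```bash
python3 - <<'E'
from h import *
import pickle
m,s=pickle.load(open("w6.pkl","rb")); im=cv2.imread("pics/w6.png")[:,:,::-1]
P=onplane([[330,r] for r in (159.5,163.5,171.5,179,243.3)],m,.032); print(P[:,:2],P[:,1]-P[-1,1])
Lf,Rt,Bt=[],[],[]
for r in range(184,238,3):
    v=im[r,:,1].astype(int); a=next(c for c in range(300,330) if v[c]>180); b=next(c for c in range(335,360) if im[r,c,2]<200 or im[r,c,0]<218)
    Lf.append((a-.5,r)); Rt.append((b-.3,r))
for c in range(315,345,3):
    col=im[:,c].astype(int); Bt.append((c,next(r for r in range(230,260) if col[r,2]<205)-.3))
for n,e in(("L",Lf),("R",Rt),("B",Bt)):
    Q=onplane(e,m,.032)[:,:2]; v=cv2.fitLine(np.float32(Q),cv2.DIST_HUBER,0,1e-4,1e-4).ravel()
    v[:2]*=np.sign(v[0] if n=="B" else v[1]); print(n,v,"yaw",np.arctan2(v[1],v[0]) if n=="B" else np.arctan2(-v[0],v[1]))
print("jar",onplane([[318,272]],m,.05),onplane([[316,312]],m,.086))
E
```

```text
[[ 0.4574 -0.3307]
 [ 0.4579 -0.3354]
 [ 0.459  -0.3451]
 [ 0.4599 -0.3543]
 [ 0.4691 -0.4395]] [0.1089 0.1041 0.0944 0.0853 0.    ]Traceback (most recent call last):
  File "<stdin>", line 10, in <module>
StopIteration
```

```bash
python3 - <<'E'
from h import *
import pickle
m,s=pickle.load(open("w6.pkl","rb")); im=cv2.imread("pics/w6.png")[:,:,::-1].astype(int)
Lf,Rt,Bt=[],[],[]
for r in range(186,236,3):
    a=[c for c in range(300,330) if im[r,c,1]>180]; b=[c for c in range(332,360) if im[r,c,0]<218]
    if a: Lf.append((a[0]-.5,r))
    if b: Rt.append((b[0]-.3,r))
for c in range(315,345,3):
    b=[r for r in range(230,260) if im[r,c,2]<205]
    if b: Bt.append((c,b[0]-.3))
for n,e in(("L",Lf),("R",Rt),("B",Bt)):
    Q=onplane(e,m,.032)[:,:2]; v=cv2.fitLine(np.float32(Q),cv2.DIST_HUBER,0,1e-4,1e-4).ravel()
    v[:2]*=np.sign(v[0] if n=="B" else v[1]); print(n,len(e),v,"yaw",np.arctan2(v[1],v[0]) if n=="B" else np.arctan2(-v[0],v[1]))
print("jar",onplane([[318,272]],m,.05),onplane([[316,312]],m,.086))
E
```

```text
L 17 [-0.1178  0.993   0.4409 -0.3966] yaw 0.11805458
R 17 [-0.1416  0.9899  0.4841 -0.3946] yaw 0.14205499
B 9 [ 0.995   0.1003  0.4652 -0.4391] yaw 0.10051873
jar [[ 0.4569 -0.4726  0.05  ]] [[ 0.4583 -0.5055  0.086 ]]
```

```bash
python3 -c "
from h import *
goal([.46,-.3868,.0235],grot(.122))"
```

```text
row [-0.0373, 0.0059, 0.2213, -0.0005, 0.0003, -0.0212] n>=3.6
```

Converted, 0.221 m / 0.75 = 0.2947, 0.205 m / 0.75 = 0.2733, -0.021 rad / 4 = -0.0053.

Emit:
shift_gripper:
  offsets: {"ticks": [[-0.0493, 0.008, 0.0533, 0, 0, -0.0053], [-0.0493, 0.008, 0.12, 0, 0, -0.0053], [-0.0493, 0.008, 0.1867, 0, 0, -0.0053], [-0.0493, 0.008, 0.24, 0, 0, -0.0053], [-0.0493, 0.008, 0.2733, 0, 0, -0.0053], [-0.0493, 0.008, 0.2947, 0, 0, -0.0053], [-0.0493, 0.008, 0.2947, 0, 0, -0.0053], [-0.0493, 0.008, 0.2947, 0, 0, -0.0053]]}

```text
t: 12.75
eef_pos: [0.4602, -0.3878, 0.025]
tool_rot: [0.663, 0.748, -0.0, 0.001]
ft_force: [0.1, 0.0, 0.1]
opening: 0.999
grip_force: 0.0
```

```bash
python3 -c "
from h import *
goal([.46,-.3868,.0235],grot(.122))"
```

```text
row [0.001, -0.0001, 0.0015, 0.0005, 0.0017, -0.0013] n>=0.0
```

Emit:
shift_gripper:
  offsets: {"ticks": [[0, 0, 0, 0, 0, 0], [0, 0, 0, 0, 0, 0], [0, 0, 0, 0, 0, 0], [0, 0, 0, 0, 0, 0], [0, 0, 0, 0, 0, 0], [0, 0, 0, 0, 0, 0], [0, 0, 0, 0, 0, 0]]}
  aperture: 0.3
  clamp_n: 100

```text
t: 13.62
eef_pos: [0.46, -0.3876, 0.0249]
tool_rot: [0.663, 0.748, -0.0, 0.0]
ft_force: [-2.9, 4.3, 16.0]
opening: 0.486
grip_force: 102.7
```

Emit:
shift_gripper:
  offsets: {"ticks": [[0, 0, -0.0533, 0, 0, 0], [0, 0, -0.1333, 0, 0, 0], [0, 0, -0.2, 0, 0, 0], [0, 0, -0.2, 0, 0, 0], [0, 0, -0.2, 0, 0, 0]]}

```text
t: 14.25
eef_pos: [0.4596, -0.3868, 0.1732]
tool_rot: [0.663, 0.749, -0.0, -0.0]
ft_force: [0.2, 0.3, -3.0]
opening: 0.493
grip_force: 103.1
```

```bash
python3 - <<'E'
from h import *
s=env.observe(); m=env.camera_model("wrist"); im=env.read_camera("wrist"); cv2.imwrite("pics/w7.png",im[:,:,::-1]); r0=R.from_quat(s["tool_rot"])
for c in (318,324,330):
    g=np.abs(np.diff(cv2.GaussianBlur(im,(3,3),0)[100:330,c].astype(int).sum(1))); rs=np.argsort(-g)[:8]+100.5; rs.sort()
    P=onplane([[c,r] for r in rs],m,s["eef_pos"][2]+.0085); print(c,rs,r0.inv().apply(P-s["eef_pos"])[:,0])
for r in (170,200,230):
    g=np.abs(np.diff(cv2.GaussianBlur(im,(3,3),0)[r,230:420].astype(int).sum(1))); rs=np.argsort(-g)[:8]+230.5; rs.sort(); P=onplane([[x,r] for x in rs],m,s["eef_pos"][2]+.0085); print(r,rs,r0.inv().apply(P-s["eef_pos"])[:,1])
E
```

```text
318 [106.5 107.5 108.5 109.5 163.5 164.5 171.5 324.5] [ 0.0787  0.0784  0.078   0.0776  0.0555  0.055   0.052  -0.0285]
324 [141.5 148.5 163.5 164.5 170.5 171.5 323.5 324.5] [ 0.0647  0.0618  0.0555  0.055   0.0524  0.052  -0.0279 -0.0285]
330 [163.5 164.5 165.5 170.5 171.5 172.5 319.5 320.5] [ 0.0555  0.055   0.0546  0.0524  0.052   0.0516 -0.0253 -0.026 ]
170 [274.5 275.5 369.5 370.5 371.5 372.5 373.5 418.5] [-0.0196 -0.0192  0.0212  0.0216  0.022   0.0224  0.0229  0.0423]
200 [276.5 277.5 371.5 372.5 373.5 411.5 412.5 414.5] [-0.0194 -0.0189  0.0227  0.0231  0.0236  0.0405  0.041   0.0419]
230 [272.5 273.5 274.5 276.5 277.5 369.5 370.5 371.5] [-0.0219 -0.0215 -0.021  -0.0201 -0.0196  0.0225  0.0229  0.0234]
```

View pics/w7.png

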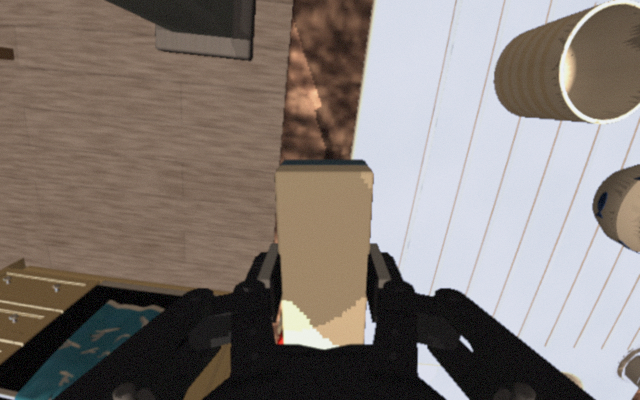

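The picture shows the short stone held level: top-face end edge at row 171, sides at columns 277 and 372. Next I'll tilt it the other way over the short bay.

```bash
python3 - <<'E'
from h import *
p,r=ins(.068,.002,.6,.0525,.025,-1); print(p)
goal(p+[0,0,.06],r); goal(p,r)
E
```

```text
[ 0.4949 -0.0983  0.0583]
row [0.2821, 0.07, 0.0545, 0.0157, -0.6004, 0.0564] n>=4.7
row [0.2821, 0.0701, 0.1145, 0.0157, -0.6004, 0.0564] n>=5.0
```

Converted, 0.282 m / 0.75 = 0.376, 0.25 m / 0.75 = 0.3333, -0.6 rad / 4 = -0.15.

Emit:
shift_gripper:
  offsets: {"ticks": [[0.0667, 0.0173, 0, 0.0008, -0.025, 0.0025], [0.1333, 0.0347, 0, 0.0015, -0.055, 0.005], [0.2, 0.0533, 0.0133, 0.0023, -0.085, 0.0075], [0.2667, 0.0707, 0.0333, 0.003, -0.1125, 0.01], [0.3333, 0.088, 0.06, 0.0038, -0.1375, 0.0125], [0.376, 0.0933, 0.0727, 0.004, -0.15, 0.014], [0.376, 0.0933, 0.0727, 0.004, -0.15, 0.014], [0.376, 0.0933, 0.0727, 0.004, -0.15, 0.014], [0.376, 0.0933, 0.0727, 0.004, -0.15, 0.014], [0.376, 0.0933, 0.0727, 0.004, -0.15, 0.014], [0.376, 0.0933, 0.0727, 0.004, -0.15, 0.014]]}

```text
t: 15.68
eef_pos: [0.495, -0.1006, 0.1195]
tool_rot: [0.655, 0.695, -0.202, 0.216]
ft_force: [-0.2, 0.1, -2.1]
opening: 0.487
grip_force: 103.2
```

```bash
python3 - <<'E'
from h import *
p,r=ins(.068,.002,.6,.0525,.025,-1); goal(p+[0,0,.06],r); goal(p,r); print(env.observe()["joint_pos"])
E
```

```text
row [0.0026, -0.0, -0.0003, -0.0005, 0.0002, -0.0031] n>=0.0
row [0.0365, -0.0001, 0.0492, -0.0005, 0.0002, -0.0031] n>=1.0
[-0.9534  0.9377  1.0264  2.1115 -0.3419  0.5075  0.213 ]
```

```bash
python3 - <<'E'
from h import *
import pickle
m=pickle.load(open("w5.pkl","rb")); im=cv2.imread("pics/w5.png")[:,:,::-1].astype(int)
wood=(im[...,0]-im[...,2]>75)&(im[...,0]>120); 
u=np.array([-np.sin(YAW),np.cos(YAW)]); v=np.array([np.cos(YAW),np.sin(YAW)])
for r in list(range(130,245,16))+list(range(306,342,5)):
    x=np.where(wood[r,270:375])[0]+270
    # outer edges: longest span allowing gaps; restrict near expected
    P=onplane([[x[0]-.0,r],[x[-1]+1.,r]],m,.015)[:,:2]-O+v*.0014*-1; print(r,x[0],x[-1],"rack y %.3f"%(P[0]@u),(P@v).round(4),"mid %.4f"%(P@v).mean())
E
```

```text
130 285 359 rack y 0.141 [-0.0394  0.0404] mid 0.0005
146 285 358 rack y 0.124 [-0.0401  0.0399] mid -0.0001
162 286 358 rack y 0.106 [-0.0397  0.0405] mid 0.0004
178 286 357 rack y 0.088 [-0.0404  0.04  ] mid -0.0002
194 286 356 rack y 0.069 [-0.0411  0.0395] mid -0.0008
210 287 365 rack y 0.050 [-0.0407  0.0506] mid 0.0049
226 270 374 rack y 0.030 [-0.0616  0.0621] mid 0.0002
242 270 369 rack y 0.009 [-0.0628  0.0572] mid -0.0028
306 270 367 rack y -0.083 [-0.0685  0.0593] mid -0.0046
311 291 371 rack y -0.091 [-0.0414  0.065 ] mid 0.0118
316 287 365 rack y -0.099 [-0.047   0.0574] mid 0.0052
321 270 374 rack y -0.107 [-0.0701  0.0699] mid -0.0001
326 291 351 rack y -0.115 [-0.0424  0.0394] mid -0.0015
331 291 374 rack y -0.123 [-0.0427  0.0709] mid 0.0141
336 292 350 rack y -0.132 [-0.0417  0.0386] mid -0.0016
341 291 344 rack y -0.141 [-0.0434  0.0306] mid -0.0064
```

```bash
sed -i 's/O=np.array(\[.4876,.0168\]); YAW=.063/O=np.array([.4869,.0168]); YAW=.056/' h.py; python3 - <<'E'
from h import *
p,r=ins(.068,.002,.6,.0525,.025,-1); goal(p,r)
E
```

```text
row [0.0366, -0.0016, 0.0492, 0.0034, 0.0002, 0.0027] n>=1.0
```

Converted, 0.0492 m / 0.75 = 0.0656, 0.04 m / 0.75 = 0.0533, 0.003 rad / 4 = 0.0008.

Emit:
shift_gripper:
  offsets: {"ticks": [[0.0133, -0.0021, 0.016, 0.0008, 0, 0.0008], [0.0267, -0.0021, 0.036, 0.0008, 0, 0.0008], [0.04, -0.0021, 0.0533, 0.0008, 0, 0.0008], [0.0488, -0.0021, 0.0656, 0.0008, 0, 0.0008], [0.0488, -0.0021, 0.0656, 0.0008, 0, 0.0008], [0.0488, -0.0021, 0.0656, 0.0008, 0, 0.0008]]}

```text
t: 16.42
eef_pos: [0.4938, -0.0969, 0.0583]
tool_rot: [0.655, 0.695, -0.203, 0.216]
ft_force: [0.2, 0.1, -3.0]
opening: 0.491
grip_force: 103.1
```

```bash
python3 - <<'E'
from h import *
for f in (.068,.055,.037): goal(*ins(f,.0015,.6,.0525,.025,-1))
E
```

```text
row [-0.0009, -0.0005, 0.0012, 0.002, 0.0011, 0.0021] n>=0.0
row [0.0099, -0.0005, -0.0062, 0.002, 0.0011, 0.0021] n>=0.2
row [0.0247, -0.0004, -0.0164, 0.002, 0.0011, 0.0021] n>=0.5
```

No contact and all clear; now the push under the hood.

Converted, 0.0247 m / 0.75 = 0.0329, 0.022 m / 0.75 = 0.0293, 0.002 rad / 4 = 0.0005.

Emit:
shift_gripper:
  offsets: {"ticks": [[0, -0.0005, 0.0007, 0.0005, 0, 0.0005], [0.0067, -0.0005, -0.0039, 0.0005, 0, 0.0005], [0.0133, -0.0005, -0.0084, 0.0005, 0, 0.0005], [0.0187, -0.0005, -0.0121, 0.0005, 0, 0.0005], [0.024, -0.0005, -0.0157, 0.0005, 0, 0.0005], [0.0293, -0.0005, -0.0195, 0.0005, 0, 0.0005], [0.0329, -0.0005, -0.0219, 0.0005, 0, 0.0005], [0.0329, -0.0005, -0.0219, 0.0005, 0, 0.0005]]}

```text
t: 17.42
eef_pos: [0.4916, -0.0677, 0.058]
tool_rot: [0.656, 0.694, -0.204, 0.216]
ft_force: [2.7, -10.5, -1.8]
opening: 0.486
grip_force: 102.4
```

```bash
python3 - <<'E'
from h import *
goal(*ins(.037,.0015,.6,.0525,.025,-1)); goal(*ins(.037,.0015,.4,.0525,.025,-1)); goal(*ins(.037,.0015,.2,.0525,.025,-1)); goal(*ins(.037,.001,.0,.0525,.025,-1))
E
```

```text
row [0.0004, 0.0, -0.0, 0.0001, 0.0024, 0.0] n>=0.0
row [0.0012, 0.0, 0.0077, 0.0001, 0.2024, 0.0] n>=1.1
row [0.0046, 0.0, 0.0158, 0.0001, 0.4024, 0.0] n>=2.1
row [0.0108, 0.0, 0.0242, 0.0001, 0.6024, 0.0001] n>=3.2
```

Converted, 0.0021 m / 0.75 = 0.0028, -0.0014 m / 0.75 = -0.0019.

Emit:
shift_gripper:
  offsets: {"ticks": [[0.0016, 0, -0.0009, 0, 0, 0], [0.0028, 0, -0.0019, 0, 0, 0], [0.0028, 0, -0.0019, 0, 0, 0]]}

```text
t: 17.8
eef_pos: [0.4915, -0.0655, 0.058]
tool_rot: [0.656, 0.694, -0.204, 0.216]
ft_force: [2.7, -11.7, -2.2]
opening: 0.487
grip_force: 102.3
```

```bash
python3 - <<'E'
from h import *
for i in range(3):
    print(env.observe()["ft_force"]); 
    if i<2: env.read_camera("wrist")
for t in (.6,.45,.3,.15,0): goal(*ins(.035,.0015,t,.0525,.025,-1))
E
```

```text
[  2.6843 -11.6712  -2.2172]
[  2.7967 -11.2275  -2.7525]
[  2.8772 -11.5924  -2.3263]
row [0.0003, 0.0, 0.0001, 0.0, 0.0026, -0.0005] n>=0.0
row [0.0006, 0.0, 0.0059, 0.0001, 0.1526, -0.0005] n>=0.8
row [0.0024, 0.0, 0.0119, 0.0001, 0.3026, -0.0005] n>=1.6
row [0.0057, 0.0, 0.0179, 0.0001, 0.4526, -0.0005] n>=2.4
row [0.0103, 0.0, 0.0239, 0.0002, 0.6026, -0.0004] n>=3.2
```

Converted, 0.0242 m / 0.75 = 0.0323, 0.0235 m / 0.75 = 0.0313, 0.602 rad / 4 = 0.1505.

Emit:
shift_gripper:
  offsets: {"ticks": [[0.0008, 0.0004, 0.0079, 0, 0.0375, 0], [0.0032, 0.0007, 0.0159, 0, 0.075, 0], [0.0076, 0.0008, 0.0239, 0, 0.1125, 0], [0.0137, 0.0008, 0.0313, 0, 0.15, 0], [0.0137, 0.0008, 0.0323, 0, 0.1505, 0]]}

```text
t: 18.52
eef_pos: [0.4923, -0.0727, 0.0322]
tool_rot: [0.688, 0.726, 0.001, -0.0]
ft_force: [-2.4, -11.9, -8.1]
opening: 0.483
grip_force: 103.9
```

```bash
python3 - <<'E'
from h import *
goal(*ins(.035,.001,0,.0525,.025,-1)); goal(*ins(.0515,.0005,0,.0525,.025,-1))
E
```

```text
row [0.0021, -0.0004, 0.0002, 0.0011, -0.0016, -0.0032] n>=0.0
row [-0.0144, -0.0003, 0.0007, 0.0011, -0.0016, -0.0032] n>=0.2
```

Converted, -0.015 m / 0.75 = -0.02, -0.012 m / 0.75 = -0.016, -0.003 rad / 4 = -0.0008.

Emit:
shift_gripper:
  offsets: {"ticks": [[-0.0053, -0.0004, 0.0004, 0, 0, -0.0005], [-0.0107, -0.0004, 0.0007, 0, 0, -0.0008], [-0.016, -0.0004, 0.0008, 0, 0, -0.0008], [-0.02, -0.0004, 0.0008, 0, 0, -0.0008], [-0.02, -0.0004, 0.0008, 0, 0, -0.0008]]}

```text
t: 19.15
eef_pos: [0.4933, -0.0862, 0.0315]
tool_rot: [0.686, 0.727, -0.0, 0.001]
ft_force: [0.7, -7.4, 2.6]
opening: 0.487
grip_force: 105.1
```

```bash
python3 - <<'E'
from h import *
goal(*ins(.0525,.0,0,.0525,.025,-1))
E
```

```text
row [-0.0018, -0.0006, 0.0005, 0.0007, 0.0008, 0.002] n>=0.0
```

Converted, -0.001 m / 0.75 = -0.0013, -0.0003 m / 0.75 = -0.0004.

Emit:
shift_gripper:
  offsets: {"ticks": [[-0.0013, -0.0004, 0, 0, 0, 0], [-0.0013, -0.0004, 0, 0, 0, 0]]}

```text
t: 19.4
eef_pos: [0.4932, -0.087, 0.0315]
tool_rot: [0.686, 0.727, 0.0, 0.001]
ft_force: [2.4, -7.5, 1.3]
opening: 0.488
grip_force: 105.0
```

Emit:
shift_gripper:
  offsets: {"ticks": [[0, 0, 0, 0, 0, 0], [0, 0, 0, 0, 0, 0], [0, 0, 0, 0, 0, 0], [0, 0, 0, 0, 0, 0]]}
  aperture: 0.64

```text
t: 19.9
eef_pos: [0.4926, -0.0857, 0.0311]
tool_rot: [0.686, 0.728, 0.0, -0.001]
ft_force: [-0.7, 0.3, -0.4]
opening: 0.644
grip_force: 0.0
```

Emit:
shift_gripper:
  offsets: {"ticks": [[0, 0, -0.04, 0, 0, 0], [0, 0, -0.1067, 0, 0, 0], [0, 0, -0.1867, 0, 0, 0], [0.04, 0, -0.24, 0, 0, 0], [0.08, 0, -0.2667, 0, 0, 0], [0.08, 0, -0.2667, 0, 0, 0], [0.08, 0, -0.2667, 0, 0, 0]]}

```text
t: 20.78
eef_pos: [0.4889, -0.0265, 0.2308]
tool_rot: [0.686, 0.728, 0.0, -0.001]
ft_force: [0.5, 0.2, -0.3]
opening: 0.638
grip_force: 0.0
```

```bash
python3 - <<'E'
from h import *
m=env.camera_model("wrist"); im=env.read_camera("wrist"); cv2.imwrite("pics/w8.png",im[:,:,::-1])
u=np.array([-np.sin(YAW),np.cos(YAW)]); v=np.array([np.cos(YAW),np.sin(YAW)])
for x in (-.012,0.001,.012):   # sample brightness along the rack at stone-top height
    y=np.arange(-.170,.170,.001); P=np.c_[O+u*y[:,None]+v*(x+.0014),np.full(len(y),.038)]
    px=proj(P,m); ok=(px[:,0]>1)&(px[:,0]<638)&(px[:,1]>1)&(px[:,1]<398); c=cv2.remap(im,px[:,0].astype(np.float32)[:,None],px[:,1].astype(np.float32)[:,None],1)[:,0].astype(int)
    g=np.abs(np.diff(c,axis=0)).sum(1)*ok[1:]; pk=[(round(y[i],3),c[max(i-3,0)].tolist(),c[min(i+3,len(c)-1)].tolist()) for i in range(2,len(g)-2) if g[i]>40 and g[i]==g[max(0,i-4):i+5].max()]
    print(x,y[ok].min(),*pk,sep="\n ")
E
```

```text
-0.012
 -0.17
 (np.float64(-0.156), [246, 249, 244], [168, 146, 115])
 (np.float64(-0.052), [246, 249, 252], [153, 141, 124])
 (np.float64(-0.046), [153, 141, 124], [61, 55, 51])
 (np.float64(0.006), [68, 61, 55], [216, 194, 173])
 (np.float64(0.024), [199, 182, 163], [158, 75, 48])
 (np.float64(0.072), [204, 98, 63], [247, 171, 111])
0.001
 -0.17
 (np.float64(-0.156), [246, 249, 244], [190, 180, 161])
 (np.float64(-0.056), [246, 247, 252], [212, 191, 169])
 (np.float64(-0.045), [208, 187, 165], [53, 48, 43])
 (np.float64(0.006), [89, 81, 72], [220, 202, 179])
 (np.float64(0.024), [199, 182, 161], [206, 95, 62])
 (np.float64(0.067), [206, 99, 64], [246, 166, 106])
0.012
 -0.17
 (np.float64(-0.156), [247, 249, 244], [173, 152, 125])
 (np.float64(-0.061), [246, 248, 246], [207, 187, 166])
 (np.float64(-0.045), [212, 189, 170], [60, 51, 48])
 (np.float64(0.006), [88, 78, 73], [245, 246, 245])
 (np.float64(0.024), [242, 229, 210], [207, 98, 64])
 (np.float64(0.063), [207, 99, 64], [246, 165, 105])
```

```bash
python3 - <<'E'
from h import *
m=env.camera_model("wrist"); im=env.read_camera("wrist")
u=np.array([-np.sin(YAW),np.cos(YAW)]); v=np.array([np.cos(YAW),np.sin(YAW)])
for z in (.046,):
  for x in (0.001,.015):
    y=np.arange(-.170,-.035,.003); P=np.c_[O+u*y[:,None]+v*(x+.0014),np.full(len(y),z)]; px=proj(P,m).astype(np.float32)
    c=cv2.remap(im,px[:,:1].copy(),px[:,1:].copy(),1)[:,0]; print(x,[(int(round(1000*a)),*b.tolist()) for a,b in zip(y,c)])
y=-.105; xs=np.arange(-.045,.046,.0015); P=np.c_[O+u*y+v*(xs[:,None]+.0014),np.full(len(xs),.038)]; px=proj(P,m).astype(np.float32); c=cv2.remap(im,px[:,:1].copy(),px[:,1:].copy(),1)[:,0]
print([(round(1000*a,1),*b.tolist()) for a,b in zip(xs,c)])
E
```

```text
0.001 [(-170, 227, 231, 242), (-167, 227, 231, 243), (-164, 237, 237, 228), (-161, 246, 249, 241), (-158, 246, 248, 239), (-155, 246, 248, 243), (-152, 242, 241, 229), (-149, 170, 164, 146), (-146, 246, 249, 248), (-143, 246, 248, 242), (-140, 246, 248, 242), (-137, 245, 248, 242), (-134, 246, 248, 242), (-131, 246, 248, 244), (-128, 246, 248, 244), (-125, 246, 248, 244), (-122, 245, 248, 243), (-119, 247, 249, 245), (-116, 246, 248, 244), (-113, 246, 248, 245), (-110, 245, 247, 243), (-107, 246, 248, 244), (-104, 246, 249, 245), (-101, 245, 248, 244), (-98, 246, 248, 245), (-95, 245, 248, 244), (-92, 247, 248, 245), (-89, 246, 248, 245), (-86, 247, 248, 246), (-83, 246, 248, 246), (-80, 246, 249, 246), (-77, 245, 247, 245), (-74, 246, 248, 246), (-71, 245, 248, 246), (-68, 246, 248, 246), (-65, 246, 248, 247), (-62, 245, 248, 246), (-59, 246, 249, 248), (-56, 241, 242, 248), (-53, 209, 188, 167), (-50, 231, 215, 191), (-47, 214, 193, 171), (-44, 178, 159, 141), (-41, 60, 54, 49), (-38, 57, 52, 50)]
0.015 [(-170, 227, 231, 241), (-167, 228, 231, 243), (-164, 167, 158, 159), (-161, 13
[... 2364 characters left out ...]
48, 244), (np.float64(16.5), 246, 248, 245), (np.float64(18.0), 247, 249, 245), (np.float64(19.5), 246, 248, 243), (np.float64(21.0), 243, 247, 236), (np.float64(22.5), 210, 194, 162), (np.float64(24.0), 216, 173, 106), (np.float64(25.5), 242, 231, 140), (np.float64(27.0), 246, 239, 151), (np.float64(28.5), 245, 243, 157), (np.float64(30.0), 245, 246, 161), (np.float64(31.5), 247, 248, 176), (np.float64(33.0), 246, 249, 179), (np.float64(34.5), 245, 247, 170), (np.float64(36.0), 226, 204, 127), (np.float64(37.5), 166, 128, 90), (np.float64(39.0), 150, 109, 87), (np.float64(40.5), 143, 105, 83), (np.float64(42.0), 127, 92, 74), (np.float64(43.5), 118, 86, 68), (np.float64(45.0), 114, 84, 66)]
```

```bash
python3 -c "
from cell import env
print(env.job_done())"
```

```text
the job is handed in; nothing more can be done
None
```

Both whetstones are in the rack, long stone first and then short, same side up, and I handed the job in at about 21 s. The long stone measured as home under its lip and jaw. The short stone's jaw end was overexposed, so I judged it home from the force and tool position at release plus a faint colour edge, and its lip end shows the lip in place over the stone.

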